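# Lock the desk light onto its bayonet dock

### The arm

A 6-joint arm with a two-finger parallel gripper is mounted at the origin on a cart in front of the work surface, level with it; the furniture and walls round the work are solid. World frame = base frame: x ahead of the robot, y to its left, z up, the work surface at z = 0. Lengths are in mm, angles in degrees, forces in N, time in s.
With the tool pointing down it reaches from about 350 to 850 mm from the base axis. Payload 8.1 kg.
Tool frame: the origin (TCP) lies where the fingers leave the gripper's body, on its centre line; the fingertips stand 73 mm ahead of it and the grasp point (between the pads) lies 54 mm ahead of it; z points along the fingers, y is the line along which they close (so a half turn about z gives the same grasp; the last joint's range is limited). The gripper opens to 85 mm and grips with 20 to 120 N. Pads are 22 mm wide; open, the fingers measure 114 mm over their backs; the gripper's body (76 mm by 85 mm) begins 54 mm behind the grasp point. The pads swing forward as they close: fully open they stand 13 mm farther back than shut.
Start: joints at [-72.101, 7.471, 85.268, -0, 87.261, -4.893], TCP at [232.455, -553.146, 303.892] pointing down, gripper open.
Joint ranges: [-169.43, 169.43], [-51.17, 129.36], [1.28, 143.12], [-76.62, 256.62], [0, 156.53], [-152.29, 152.29]. Speed limits (degrees/s): [136.94, 136.94, 159.86, 180, 180, 180].

### API

Orientations are given as [roll, pitch, yaw] about the fixed x, y, z axes, in that order (R = Rz(yaw) Ry(pitch) Rx(roll)).
In Python, from bench import sense, optics, r gives the robot as it stands.
- The arm moves only by the tool servo_tool, never from a script. Its argument "plan" is a list that holds one entry, the list of rows, each a list of 5 numbers: the shift along the world's x, y, z in m, then the turn about the world's z in degrees, then the finger opening in m, from 0 to 0.0854. A call has 1 to 10 rows; each row shifts and turns the commanded pose from where the row before left it; what a row does not reach is not made up. A row lasts 1/10 s, in which the tool goes at most 50 mm and 8.59 degrees, less where a joint would pass 70% of its speed; a pose out of reach is approached as far as the arm can. A call is refused whole if a number of a shift passes 0.05 or a number of a turn 8.59, either way. A call with a gripper value outside its range is refused whole. The fingers move at their own pace and stop on an object; "force" is the grip in N (left out, the last holds). Time passes only in rows, so rows that do not move let the fingers close. It gives the time, the measured TCP pose, the force, the opening and the grip force at its end, in the units of the state.
- sense(): the state, without advancing time (a new reading comes with each control period).
- optics.snapshot(name): name is "scene" or "top" or "wrist"; returns a dict with "frame" (384x512x3 uint8, blue, green, red), "fx", "fy", "cx", "cy" (pixels), "cam_to_world" (4x4, takes a point from camera to world coordinates). Camera axes: x right, y down, z forward; pixel columns grow to the right and rows downward; lengths in mm; the calibration is good to about 2 mm. A picture is of the moment at which its call begins. There is no depth.
- r.hand_in(): hands the job in; it is judged then, once.
The state is a dict: "time": time; "joint_pos": joint angles; "qd": joint speeds; "joint_efforts": joint torques, N m; "tool_pos": TCP position; "tcp_rot": TCP orientation; "ft_force": force on the tool from outside, world axes, zero at the start; "wrist_torque": the same for the moment, N m; "finger_gap": finger opening in mm; "grip_force": force on a finger pad.
Only numpy, scipy, OpenCV 4.12 (cv2) and the standard library are available. Lean on these libraries where they do the work, as an engineer would, in place of code of your own. Each camera call takes 0.05 s, during which the arm holds its last target. There are 200 camera calls.

### The job

Mount the white and orange light module on the black bayonet dock: lower it into the dock with its two lugs in the open spaces between the metal hooks, twist it clockwise (seen from above) so that the lugs run under the hooks, and let it drop until both lugs sit down in the locking notches. Then let go of it. Leave the black and grey speaker module, which has the same foot, standing where it is.

Things in the scene. Friction and masses are not known exactly. Their poses are not given: they have to be found in the camera images.
- light: White box body (60 x 40 mm in x, y; z 50 to 92 mm: grasp across y at z 71) with cream panels; orange top, neck (32 mm across) and round foot (48 mm across, tapered to 40 at the bottom, z 0 to 22). Two metal lugs along +x and -x, tips 52 mm from the axis, 10 wide, z 14 to 22. Loose, 0.2 kg. Origin: centre of underside, z up. A half turn makes no difference.
- speaker: Loose speaker module of the same shape and size as the light, but with black body and grey panels, neck and foot. Origin: centre of its underside. To be left alone.
- dock: Black bayonet dock fixed to the desk, 124 mm across, 56 high; origin: centre of underside, z up. Notches with orange floors on its x axis, at +x and -x, each under an aluminium hook (roof z 50 to 56 mm; x 34 to 54; at +x spanning y -25 to 22, at -x the same half a turn round), which is open to lugs coming clockwise and has an upright stop behind the notch.
- dock_track (a point): Mouth centre of the dock's 60 x 60 mm well, 34 mm over the dock's origin, level with the flat track on which lugs slide (axes as dock). Lugs go down freely with the light's x turned 50 to 125 deg anticlockwise from the dock's x; light's origin is then 20 mm above the dock's (may turn up to 6 higher). Turned along dock x (+-10 deg) they drop into the notches (30 wide): origin at 10 mm.

How it is judged (in metres and radians):
At the end, for the whole second after the job is handed in: The light stands upright (within 7 degrees) in the dock, within 15 mm of its centre, with its lugs along the notches (within 23 degrees) and dropped into them (its origin less than 14 mm above the dock's), released and at rest (horizontal distance between light and dock below 0.015 m and z of light in the frame of dock below 0.014 m and angle between the x axis of light and the x axis of dock, either way round below 0.4 rad and angle between light's own z axis and vertical below 0.12 rad and linear speed of light below 0.02 m/s and contact force between the fingers and light below 0.05 N); the robot touches nothing.
It fails at once if the speaker module is moved more than 30 mm or tipped (distance of speaker from where it was at the start of the episode above 0.03 m or angle between speaker's own z axis and vertical above 0.5 rad).
It also fails if it takes over 35 s, if anything falls off the work surface, if the arm or the gripper's body presses on something with over 40 N, if the wrist force passes 120 N, or if a joint passes its speed limit or range.

## Working session

There is one attempt and no reset: what is moved stays moved. The work goes in short steps, Python scripts to look and compute and a tool call to move; the robot and the scene stay as the last step left them, time stands still between calls to the robot, and variables do not carry over. Pictures are saved under pics/ and viewed, at most 10 in all, crops included, and the job is handed in when it is done.

Besides the shell and the picture viewer there is one more tool, called after "Request:" as name(argument=value, ...) on one line, values as JSON. servo_tool: Moves the arm, as the interface text tells. Its arguments: {"type":"object","properties":{"plan":{"type":"array"},"force":{"type":"number"}},"required":["plan"]}

```bash
mkdir -p pics; cat > h.py <<'E'
import numpy as np, cv2
from bench import sense, optics, r
def snap(n,f=None):
    s=optics.snapshot(n)
    if f: cv2.imwrite(f,s["frame"])
    return s
def ray(s,u,v,z):
    T=np.array(s["cam_to_world"]);d=T[:3,:3]@np.array([(u-s["cx"])/s["fx"],(v-s["cy"])/s["fy"],1]);o=T[:3,3]
    return o+d*(z-o[2])/d[2]
def proj(s,p):
    T=np.linalg.inv(np.array(s["cam_to_world"]));q=T[:3,:3]@np.array(p)+T[:3,3]
    return s["fx"]*q[0]/q[2]+s["cx"],s["fy"]*q[1]/q[2]+s["cy"]
E
python3 - <<'E'
from h import *
a=snap("top");b=snap("scene")
cv2.imwrite("pics/top.png",a["frame"]);cv2.imwrite("pics/scene.png",b["frame"])
for s in(a,b):print(s["fx"],s["cx"],s["cy"],np.round(s["cam_to_world"],3).tolist())
st=sense();print({k:np.round(v,3).tolist() for k,v in st.items()})
E
```

```text
395.93992842085714 244.31461292072024 192.11976016581104 [[0.011, -0.994, 0.109, 445.153], [-1.0, -0.013, -0.018, -287.239], [0.019, -0.108, -0.994, 902.718], [0.0, 0.0, 0.0, 1.0]]
414.739415127555 256.6861005605349 196.2398702071266 [[0.582, -0.361, 0.729, -104.235], [-0.813, -0.231, 0.535, -733.91], [-0.024, -0.903, -0.428, 417.201], [0.0, 0.0, 0.0, 1.0]]
{'time': 0.1, 'joint_pos': [-72.102, 7.512, 85.323, -0.001, 87.261, -4.894], 'qd': [0.045, -0.145, -0.133, 0.081, -0.022, 0.02], 'joint_efforts': [0.001, -57.095, -50.194, -0.0, 0.008, 0.0], 'tool_pos': [232.327, -552.796, 302.943], 'tcp_rot': [-179.905, -0.007, 22.792], 'ft_force': [1.025, 0.584, 0.116], 'wrist_torque': [-0.022, 0.034, 0.004], 'grip_force': 0.0, 'finger_gap': 85.08}
```

View pics/top.png

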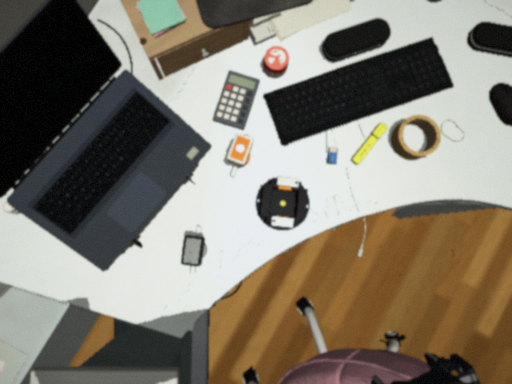

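View pics/scene.png

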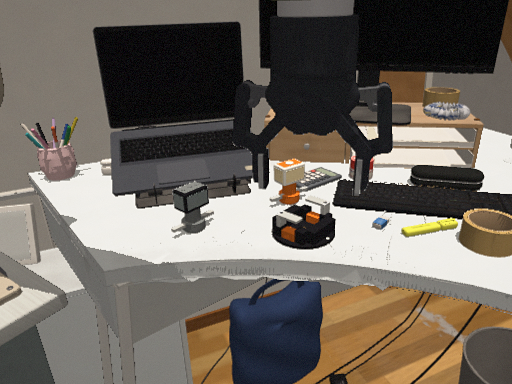

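The top view shows the light at about (239,151), the dock at (283,203) and the speaker at (193,248). The scene view agrees, with the light at (289,180), the dock at (304,226) and the speaker at (190,205). Next I'll measure them from masks.

```bash
python3 - <<'E'
from h import *
s=snap("top");f=s["frame"];hsv=cv2.cvtColor(f,cv2.COLOR_BGR2HSV)
print("tcp proj",proj(s,sense()["tool_pos"]))
m=cv2.inRange(hsv,(5,120,130),(22,255,255))
n,l,st,c=cv2.connectedComponentsWithStats(m)
for i in range(1,n):
    x,y,w,h,a=st[i]
    if a>8 and y<270 and 200<x<330:
        pts=np.argwhere(l==i)[:,::-1].astype(np.float32)
        rc=cv2.minAreaRect(pts)
        print(st[i],c[i].round(1),rc,"z92",ray(s,*c[i],92)[:2].round(1),"z25",ray(s,*c[i],25)[:2].round(1))
g=cv2.inRange(hsv,(0,0,0),(180,255,90))
g[:, :250]=0;g[:,315:]=0;g[:170]=0;g[235:]=0
cs,_=cv2.findContours(g,0,2);k=max(cs,key=cv2.contourArea);(u,v),R=cv2.minEnclosingCircle(k);print("dock",u,v,R,ray(s,u,v,25),R*(902/396))
cr=np.hstack([cv2.resize(f[y:y+70,x:x+70],(400,400),interpolation=2) for x,y in((204,116),(248,168))])
cv2.imwrite("pics/c1.png",cr)
E
```

```text
tcp proj (np.float64(416.9347972378607), np.float64(383.93776910318223))
[265  58   5   7  10] [266.6  61.1] ((266.4000244140625, 61.30000686645508), (7.155416965484619, 2.236067771911621), 63.43495178222656) z92 [ 816.2 -346.4] z25 [ 846.9 -351.3]
[231 136  19  24 197] [239.7 147.9] ((239.77835083007812, 147.87628173828125), (12.707858085632324, 21.897722244262695), 21.037511825561523) z92 [ 626.2 -291.1] z25 [ 641.1 -291.4]
[278 186  14   5  43] [284.5 187.8] ((284.4538879394531, 187.86923217773438), (13.271717071533203, 3.1008682250976562), 7.125016689300537) z92 [ 543.8 -384.6] z25 [ 551.9 -392.7]
[ 309  209  105  134 3719] [353.4 273.7] ((354.26922607421875, 269.8460998535156), (44.65336608886719, 151.43316650390625), 33.690067291259766) z92 [ 370.3 -524.5] z25 [ 364.1 -544.1]
[ 232  218  132  166 3682] [290.8 293.1] ((290.2502746582031, 292.729736328125), (42.616188049316406, 205.47622680664062), 40.14038848876953) z92 [ 330.9 -397.3] z25 [ 321.4 -406.4]
[ 209  256   70  117 2280] [233.  311.9] ((230.8382110595703, 306.10296630859375), (32.07023620605469, 134.45489501953125), 30.963762283325195) z92 [ 293.1 -281.8] z25 [ 280.6 -281.3]
dock 282.0909118652344 202.18182373046875 26.83368492126465 [ 519.49518107 -387.37371663   25.        ] 61.12117120954725
```

View pics/c1.png

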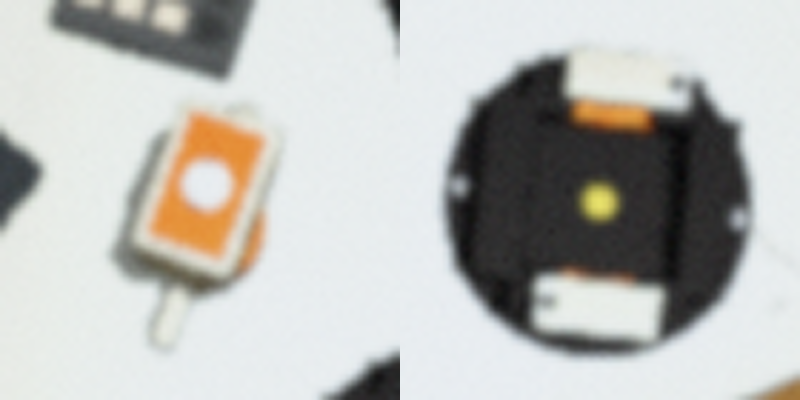

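The crop shows the light's white top dot near top-view pixel (240.4,148.5), with its long axis at a yaw of about -18°. The dock's centre dot is at (283,203.4) and the dock x yaw is about -6.3°. I'll move to above the light and refine with the wrist camera.

Request:
servo_tool(plan=[[[0.039,0.026,-0.005,-4.1,0.085],[0.039,0.026,-0.005,-4.1,0.085],[0.039,0.026,-0.005,-4.1,0.085],[0.039,0.026,-0.005,-4.1,0.085],[0.039,0.026,-0.005,-4.1,0.085],[0.039,0.026,-0.005,-4.1,0.085],[0.039,0.026,-0.005,-4.1,0.085],[0.039,0.026,-0.005,-4.1,0.085],[0.039,0.026,-0.005,-4.1,0.085],[0.039,0.026,-0.005,-4.1,0.085]]], force=50)

```text
time: 1.15
tool_pos: [623.8, -291.7, 253.3]
tcp_rot: [-180.0, 0.0, -18.4]
ft_force: [-0.2, -1.0, -0.5]
finger_gap: 85.0
grip_force: 0.0
```

Request:
servo_tool(plan=[[[0,0,0,0,0.085],[0,0,0,0,0.085]]])

```text
time: 1.35
tool_pos: [622.9, -291.9, 252.6]
tcp_rot: [-180.0, 0.1, -18.0]
ft_force: [-1.5, 0.3, 0.5]
finger_gap: 85.1
grip_force: 0.0
```

```bash
python3 - <<'E'
from h import *
s=snap("wrist","pics/w1.png");print(sense()["tool_pos"],sense()["tcp_rot"],np.round(s["cam_to_world"],2).tolist())
for p in [(625,-292,92),(521,-388,25)]:print(proj(s,p))
E
```

```text
[ 622.24253697 -292.98030468  253.16054968] [ 1.79985834e+02  7.70582068e-02 -1.81326338e+01] [[-0.31, -0.9, -0.32, 703.59], [-0.95, 0.29, 0.1, -319.73], [-0.0, 0.33, -0.94, 322.82], [0.0, 0.0, 0.0, 1.0]]
(np.float64(256.7400789760456), np.float64(198.24463295430152))
(np.float64(360.27746610722113), np.float64(233.58826827564968))
```

View pics/w1.png

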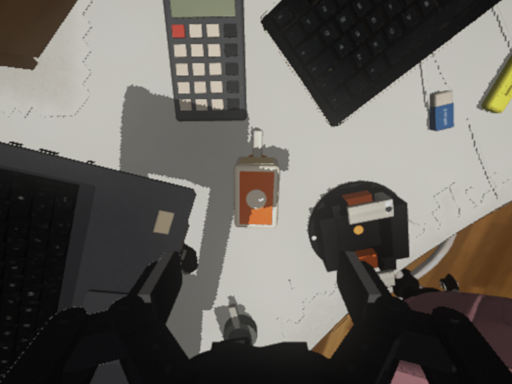

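The wrist view shows the light's dot at (256,199), against a prediction of (257,198). The body sides are parallel to the tool, so the position and yaw are confirmed. The dock dot is at (358,230). I'll go down and grasp.

Request:
servo_tool(plan=[[[0.001,0.0,-0.025,0,0.085],[0.001,0.0,-0.026,0,0.085],[0.0,0.0,-0.026,0,0.085],[0,0,-0.026,0,0.085],[0,0,-0.024,0,0.085],[0,0,0,0,0.085],[0,0,0,0,0.03],[0,0,0,0,0.03],[0,0,0,0,0.03],[0,0,0,0,0.03]]], force=60)

```text
time: 2.4
tool_pos: [625.5, -293.8, 129.4]
tcp_rot: [180.0, -0.2, -18.2]
ft_force: [-0.5, -0.3, 6.5]
finger_gap: 39.4
grip_force: 60.8
```

Request:
servo_tool(plan=[[[0,0,0,0,0.03],[0,0,0,0,0.03]]])

```text
time: 2.6
tool_pos: [625.6, -293.8, 129.4]
tcp_rot: [179.9, -0.2, -18.2]
ft_force: [0.1, -0.3, 7.2]
finger_gap: 39.3
grip_force: 60.9
```

```bash
python3 - <<'E'
from h import *
a=snap("top");
# dock dot: yellow blob near (283,203) in top; wrist view was (358,230)
hsv=cv2.cvtColor(a["frame"],cv2.COLOR_BGR2HSV)
m=cv2.inRange(hsv,(20,80,120),(35,255,255));y,x=np.nonzero(m[190:216,270:296]);print(len(x), x.mean()+270 if len(x) else 0, y.mean()+190 if len(x) else 0)
for z in(0,5,10,20,56):print(z,ray(a,283,203.4,z)[:2].round(1))
# rim screws in the top view
for u,v in((258.5,200.4),(307.2,206.2)):print(ray(a,u,v,34)[:2].round(1))
# hook corners (crop) at z56
for c in((570,55),(692,78),(535,278),(664,285),(530,325),(658,338),(568,95),(690,108)):print(c,ray(a,248+(c[0]-400)*.175,168+c[1]*.175,56)[:2].round(1))
E
```

```text
33 282.57575757575756 202.93939393939394
0 [ 518.8 -392.3]
5 [ 518.4 -391.7]
10 [ 518.  -391.1]
20 [ 517.2 -390. ]
56 [ 514.3 -385.8]
[ 522.  -334.3]
[ 510.5 -441.8]
(570, 55) [ 570.1 -374.4]
(692, 78) [ 561.9 -420.7]
(535, 278) [ 485.5 -361.4]
(664, 285) [ 483.5 -409.8]
(530, 325) [ 468.  -359.6]
(658, 338) [ 463.7 -407.5]
(568, 95) [ 554.8 -373.7]
(690, 108) [ 550.4 -419.9]
```

Request:
servo_tool(plan=[[[0,0,0.01,0,0.03],[0,0,0.03,0,0.03],[0,0,0.04,0,0.03],[-0.009,-0.008,0.02,8,0.03],[-0.009,-0.008,0,8,0.03],[-0.009,-0.008,0,8,0.03],[-0.009,-0.008,0,8,0.03],[-0.009,-0.008,0,8,0.03],[-0.009,-0.008,0,8,0.03],[-0.009,-0.008,0,8,0.03]]], force=80)

```text
time: 3.65
tool_pos: [560.9, -349.3, 227.2]
tcp_rot: [-180.0, 0.0, 38.1]
ft_force: [0.2, -0.0, -1.8]
finger_gap: 39.5
grip_force: 81.0
```

Request:
servo_tool(plan=[[[-0.012,-0.01,0,8,0.03],[-0.012,-0.01,0,8,0.03],[-0.012,-0.01,0,8,0.03],[-0.009,-0.009,0,8,0.03],[0,0,0,0,0.03],[0,0,0,0,0.03]]])

```text
time: 4.25
tool_pos: [516.5, -388.0, 227.1]
tcp_rot: [180.0, -0.0, 69.5]
ft_force: [0.6, 0.1, -2.0]
finger_gap: 39.1
grip_force: 80.9
```

```bash
python3 - <<'E'
from h import *
st=sense();print({k:np.round(st[k],1).tolist() for k in("time","tool_pos","tcp_rot","ft_force","finger_gap","grip_force")})
s=snap("wrist");c=snap("scene")
print(proj(s,(517.3,-390,56)),proj(c,(517.3,-390,56)))
f=s["frame"];sc=cv2.resize(c["frame"][110:260,220:400],(460,384),interpolation=2)
cv2.imwrite("pics/w2.png",np.hstack([cv2.resize(f,(340,255)),cv2.resize(sc,(306,255))]) if 0 else np.hstack([cv2.resize(f,(440,330)),cv2.resize(sc,(360,330))]))
E
```

```text
{'time': 4.2, 'tool_pos': [516.5, -388.0, 227.1], 'tcp_rot': [180.0, -0.0, 69.5], 'ft_force': [0.6, 0.1, -2.0], 'finger_gap': 39.1, 'grip_force': 80.9}
(np.float64(260.3553120403784), np.float64(196.97691175522786)) (np.float64(304.49926637273666), np.float64(208.04093837767041))
```

View pics/w2.png

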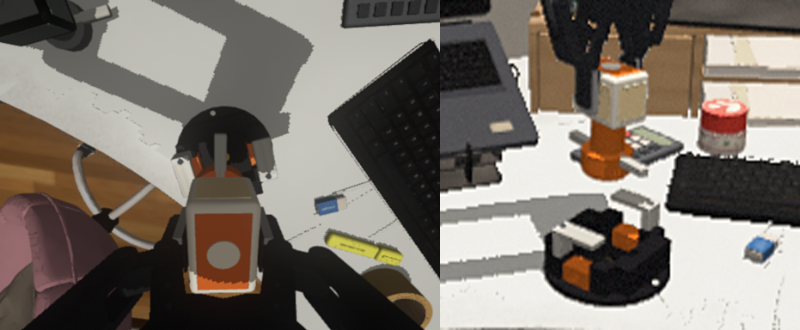

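The light is held level above the dock, and its wrist-view dot is at about (258,297). Its lugs point between the hooks. I'll centre it and lower.

Request:
servo_tool(plan=[[[0.001,-0.002,0,0,0.03],[0,0,-0.015,0,0.03],[0,0,-0.015,0,0.03],[0,0,-0.012,0,0.03],[0,0,-0.01,0,0.03],[0,0,-0.008,0,0.03],[0,0,-0.006,0,0.03],[0,0,-0.004,0,0.03],[0,0,0,0,0.03]]])

```text
time: 5.25
tool_pos: [517.3, -390.0, 156.4]
tcp_rot: [-180.0, -0.0, 69.8]
ft_force: [-0.9, 0.1, -1.7]
finger_gap: 39.4
grip_force: 81.0
```

Request:
servo_tool(plan=[[[0,0,-0.003,0,0.03],[0,0,-0.002,0,0.03],[0,0,-0.002,0,0.03],[0,0,0,0,0.03]]])

```text
time: 5.65
tool_pos: [517.4, -390.1, 149.7]
tcp_rot: [-180.0, -0.0, 69.8]
ft_force: [0.0, 0.6, -2.4]
finger_gap: 39.1
grip_force: 81.0
```

Request:
servo_tool(plan=[[[0,0,0,-6,0.03],[0,0,0,-6,0.03],[0,0,0,-6,0.03],[0,0,0,-6,0.03],[0,0,0,-6,0.03],[0,0,0,-6,0.03],[0,0,0,-6,0.03]]])

```text
time: 6.35
tool_pos: [517.5, -390.2, 150.1]
tcp_rot: [180.0, -0.0, 27.5]
ft_force: [0.3, 0.2, -1.8]
finger_gap: 39.5
grip_force: 80.9
```

Request:
servo_tool(plan=[[[0,0,0,-6,0.03],[0,0,0,-6,0.03],[0,0,0,-6,0.03],[0,0,0,-6,0.03],[0,0,0,-6,0.03],[0,0,0,-4,0.03],[0,0,0,0,0.03]]])

```text
time: 7.05
tool_pos: [517.5, -390.2, 150.1]
tcp_rot: [180.0, -0.0, -6.3]
ft_force: [0.0, -0.6, -2.1]
finger_gap: 39.6
grip_force: 80.9
```

```bash
python3 - <<'E'
from h import *
st=sense();print(np.round(st["wrist_torque"],2))
s=snap("top");c=snap("scene")
cv2.imwrite("pics/w3.png",np.hstack([cv2.resize(s["frame"][168:238,248:318],(400,400),interpolation=2),cv2.resize(c["frame"][130:260,240:370],(400,400),interpolation=2)]))
E
```

```text
[-0.    0.03  0.01]
```

View pics/w3.png

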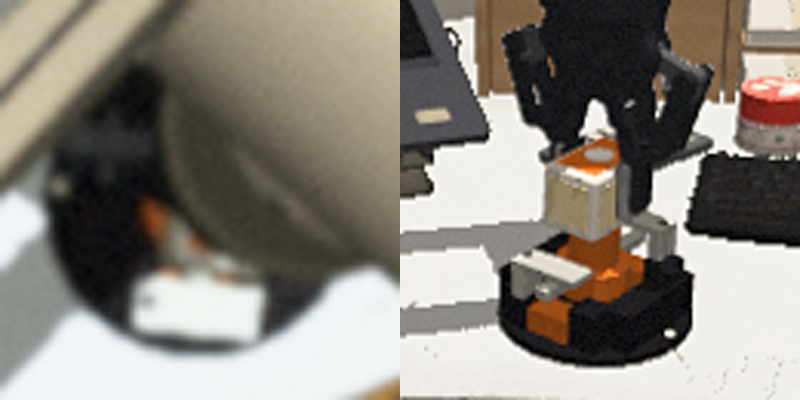

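The scene crop shows the near lug at (547,288), under the hook and above the orange notch floor. The top crop shows the lug running into the hook. I'll lower it into the notches.

Request:
servo_tool(plan=[[[0,0,-0.003,0,0.03],[0,0,-0.003,0,0.03],[0,0,-0.003,0,0.03],[0,0,-0.001,0,0.03],[0,0,0,0,0.03]]])

```text
time: 7.65
tool_pos: [517.3, -390.0, 139.5]
tcp_rot: [-180.0, 0.0, -6.2]
ft_force: [0.4, -0.3, -2.3]
finger_gap: 39.3
grip_force: 81.1
```

It went down without resistance to an origin height of about 10 mm. I'll release and retreat.

Request:
servo_tool(plan=[[[0,0,0,0,0.06],[0,0,0,0,0.075],[0,0,0,0,0.085],[0,0,0,0,0.085],[0,0,0.02,0,0.085],[0,0,0.04,0,0.085],[0,0,0.04,0,0.085],[0,0,0.04,0,0.085],[0,0,0,0,0.085],[0,0,0,0,0.085]]])

```text
time: 8.65
tool_pos: [518.1, -390.7, 282.0]
tcp_rot: [179.9, -0.2, -6.2]
ft_force: [-0.5, -1.3, -1.2]
finger_gap: 84.9
grip_force: 0.0
```

```bash
python3 - <<'E'
from h import *
st=sense();print(np.round(st["tool_pos"],1),st["finger_gap"],np.round(st["ft_force"],1))
s=snap("wrist");c=snap("scene")
for z in(102,112):print(z,proj(s,(517.3,-390,z)),proj(c,(517.3,-390,z)))
cv2.imwrite("pics/w4.png",np.hstack([cv2.resize(s["frame"][80:330,120:400],(400,357),interpolation=2),cv2.resize(c["frame"][144:260,240:370],(400,357),interpolation=2)]))
E
```

```text
[ 518.1 -390.7  282. ] 84.87399573775238 [-0.5 -1.3 -1.2]
102 (np.float64(256.44284533498353), np.float64(194.79133891727267)) (np.float64(305.1175232830805), np.float64(186.0046369233757))
112 (np.float64(256.36781656070553), np.float64(198.2867444261957)) (np.float64(305.25612421687305), np.float64(181.06453531221823))
```

View pics/w4.png

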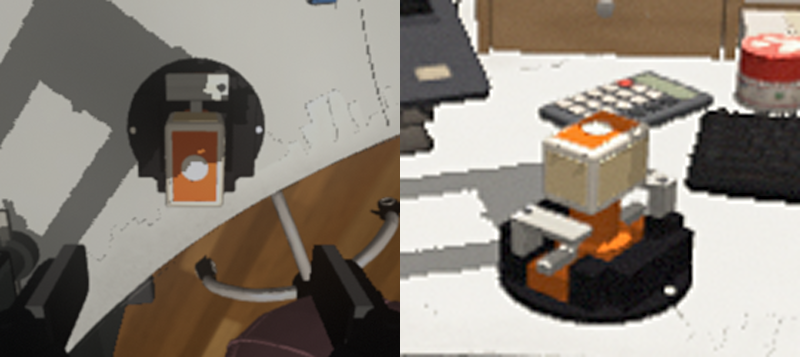

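The top dot is at scene pixel (304.3,185.6). That matches the prediction for a height of 102 mm, (305.1,186.0), which means the origin is at 10 mm. The module is upright, its lugs are down in the notches under the hooks, and the gripper is clear.

```bash
python3 -c "
from h import *
print(r.hand_in())"
```

```text
the job is handed in; nothing more can be done
None
```

The light module is locked in the dock, released and upright with both lugs in the notches; the arm never went near the speaker, and the job was handed in at about 9 s with no verdict returned.

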